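# Bring the empty jar under the filling spout and start the filler

## Task

Turn the bottle carousel by pushing sideways on one of its spokes with a fingertip until the open, empty jar stands centred right under the spout, and let it come to rest there. Then press the start button all the way down and let it go. Do not touch, lift or tip the jar or the dropper bottles, leave the other things on the bench where they are, and do not press the button before the jar is in place.

Things in the scene. Friction and masses are not known exactly. Their poses are not given: they have to be found in the camera images.
- foot: Fixed grey round foot of the carousel, 120 mm across, 14 mm high, on the bench. Its origin lies on the bench, on the carousel's vertical turning axis; it never moves.
- carousel (a joint): Angle (rad) of the white carousel disc (210 mm across, top 26 mm above the bench) about the foot's vertical axis; 0 at the start, grows counter-clockwise from above, free to 6.2 either way. Its stiff bearing (1 N at a spoke end) keeps it where left. Four shallow steel cups (9 mm high, 41 mm inside), 75 mm from the axis, a quarter turn apart, hold the jar and three dropper bottles.
- star: Four level steel spokes on a 22 mm hub post, turning with the disc: 10 mm round bars, centre line 90 mm above the bench, ending in black 16 mm balls 142 mm from the axis; free space below them outside the disc. They stand at 45, 135, 225, 315 degrees from the star's x axis, each midway between two cups. Hub top ball 121 mm above the bench. Origin on the axis at bench height.
- jar: The open, empty amber jar without cap, 38 mm across, 50 mm tall, wall 3 mm, loose in one of the four cups (1.5 mm play), any of them. Origin: centre of its underside.
- dropper1: Amber dropper bottle with white cap and bulb, 38 mm across, 83 mm tall, loose in a cup. Origin: centre of its underside.
- dropper2: As dropper1, in another cup.
- dropper3: As dropper1, in another cup.
- spout (a point): Centre of the mouth of the filler's steel spout (10 mm across), 140 mm above the bench, 75 mm from the carousel's axis, above the circle the cups travel. The hopper above it is 64 mm across, up to 296 mm high, on a level arm from a 20 mm post, 265 mm high, 195 mm from the axis in the spout's direction, outside the spokes' reach. All fixed.
- start (a joint): Travel (m) of the round white start button, 0 up, 0.006 fully down; springs back, needs about 4 N.
- start_top (a point): Centre of the top face of the start button (36 mm across), pressed straight down. It sits in a black housing on top of a fixed grey box, 110 x 110 mm and 40 mm high, to the left or to the right of the carousel.
- mortar: White ceramic mortar bowl, 100 mm across, 55 mm tall, loose, on the other side of the carousel from the button; leave alone. Origin: centre of its underside.
- stock: Capped amber stock bottle, 60 mm across, 130 mm tall, loose; leave alone. Origin: centre of its underside.
- stopper: Amber ground-glass stopper, 52 mm across, 45 mm tall, loose; leave alone. Origin: centre of its underside.

How it is judged:
On the way, in this order (a step that is already met when the one before it is completed fails the run):
1. a finger pushes on a spoke (contact force between the fingers and star above 0.3 N), for 0.01 s.
2. the jar stands under the spout (within 8 mm) and the carousel is at rest (horizontal distance between jar and spout below 0.008 m and velocity of joint carousel between -0.05 and 0.05 rad/s), for 0.3 s.
3. the start button is pressed down (horizontal distance between jar and spout below 0.008 m and value of joint start above 0.0045 m), for 0.05 s.
At the end, for the whole second after the job is handed in: The jar's centre is within 8 mm (level) of the spout's axis, the carousel at rest, the jar and all dropper bottles upright and seated in their cups, the button up again, and mortar, stock bottle and stopper within 15 mm of where they were (all of step 2 and height (world z) of jar between 0.022 and 0.03 m and angle between each of jar, dropper1, dropper2, dropper3's own z axis and vertical below 0.15 rad and horizontal distance between each of jar, dropper1, dropper2, dropper3 and foot below 0.082 m and height (world z) of dropper1 between 0.022 and 0.03 m and height (world z) of dropper2 between 0.022 and 0.03 m and height (world z) of dropper3 between 0.022 and 0.03 m and value of joint start below 0.0012 m and distance of each of mortar, stock, stopper from where it was at the start of the episode below 0.015 m); the robot touches nothing.
It fails at once if the button is pressed while the jar is not under the spout (value of joint start above 0.002 m and horizontal distance between jar and spout above 0.01 m).
It fails at once if the jar or a dropper bottle is touched by the robot (contact force between any of the fingers, the arm and jar above 1 N or contact force between any of the fingers, the arm and dropper1 above 1 N or contact force between any of the fingers, the arm and dropper2 above 1 N or contact force between any of the fingers, the arm and dropper3 above 1 N).
It fails at once if the jar or a dropper bottle is lifted or tipped (height (world z) of any of jar, dropper1, dropper2, dropper3 above 0.038 m or angle between any of jar, dropper1, dropper2, dropper3's own z axis and vertical above 0.35 rad).
It fails at once if the mortar, stock bottle or stopper is moved or lifted (distance of any of mortar, stock, stopper from where it was at the start of the episode above 0.02 m).
It also fails if it takes over 64 s, if anything falls off the work surface, if the arm or the gripper's body presses on something with over 40 N, if the wrist force passes 120 N, or if a joint passes its speed limit or range.

## Robot

A 6-joint arm with a two-finger parallel gripper is mounted at the origin on the work surface. World frame = base frame: x ahead of the robot, y to its left, z up, the work surface at z = 0. Lengths are in m, angles in rad, forces in N, time in s.
With the tool pointing down it reaches from about 0.3 to 0.775 m from the base axis. Payload 14.6 kg.
Tool frame: the origin (TCP) lies at the centre of the arm's flange, where the gripper is bolted on; the fingertips stand 199 mm ahead of it and the grasp point (between the pads) lies 180 mm ahead of it; z points along the fingers, x is the direction in which the jaws open and shut, and the axes are right-handed (so a half turn about z gives the same grasp; the last joint's range is limited). The gripper opens to 94 mm and grips with 3 to 60 N. Pads are 16 mm wide; open, the fingers measure 119 mm over their backs; the gripper's body (75 mm by 177 mm) begins 78 mm behind the grasp point.
Start: joints at [-1.302, 0.3, 1.521, -0, 1.321, -0.067], TCP at [0.181, -0.519, 0.405] pointing down, gripper open.
Joint ranges: [-3.03, 3.03], [-0.79, 2.21], [0.23, 2.52], [-1.04, 4.18], [0, 3.07], [-2.55, 2.55]. Speed limits (rad/s): [2.22, 2.22, 2.57, 3.14, 3.14, 3.14].

## Interface

Orientations are given as a unit quaternion [x, y, z, w].
In Python, from cell import robot, cams gives the robot as it stands. The module is installed in compiled form; this text tells all that it offers.
- The arm moves only by the tool play_rows, never from a script. Its argument "moves" is a list of rows, each a list of 3 entries, a list of its own where there are three numbers: the shift along the tool's x, y, z in cm, then the turn about the tool's z in degrees, then the closure, from -1 (fully open) to 1 (shut). A call has 1 to 20 rows; each row is the pose to reach, as a shift and turn from the pose measured when the call began, along the tool's axes at that moment; what a row does not reach only later rows make up. A row lasts 1/10 s, in which the tool goes at most 50 mm and 8.59 degrees, less where a joint would pass 70% of its speed; a pose out of reach is approached as far as the arm can. A call with a gripper value outside its range is refused whole. The fingers move at their own pace and stop on an object; the grip force is fixed at half the most. Time passes only in rows, so rows that repeat a pose let the fingers close. It gives the time, the measured TCP pose, the force and the opening at its end, in the units of the state.
- robot.get_state(): the state, without advancing time (a new reading comes with each control period).
- cams.read_camera(name): name is "scene" or "top" or "wrist"; returns (picture, depth): 384x512x3 uint8, blue, green, red; 384x512 float32, m along the optical axis (not along the pixel's ray), 0 where there is no reading.
- cams.get_calibration(name): a dict with "fov_y" (degrees; the focal length in pixels is half the picture's height over the tangent of half this angle, whatever the lens; pixels are square), "cx", "cy" (the principal point, pixels), "R" (3x3) and "t" (3): a world point X has camera coordinates R X + t; the wrist camera has in their place "hand_eye" (4x4, takes a point from camera to tool coordinates, whose origin is the TCP and whose axes are the tool frame's). Camera axes: x right, y down, z forward; pixel columns grow to the right and rows downward; lengths in m; the calibration is good to about 2 mm. A picture is of the moment at which its call begins: read the wrist's pose just before it. get_calibration takes no time and is no camera call.
- robot.hand_in(): hands the job in, once; it reports no verdict.
The state is a dict: "time_s": time; "qpos": joint angles; "joint_velocities": joint speeds; "joint_torque": joint torques, N m; "position": TCP position; "tcp_rot": TCP orientation; "contact_force": force on the tool from outside, world axes, zero at the start; "torque": the same for the moment, N m; "finger_gap": opening from 0.0 (shut) to 1.0 (fully open).
Only numpy, scipy, OpenCV 4.12 (cv2) and the standard library are available. Lean on these libraries where they do the work, as an engineer would, in place of code of your own. Each camera call takes 0.05 s, during which the arm holds its last target. There are 200 camera calls.

## Working session

There is one attempt and no reset: what is moved stays moved. The work goes in short steps, Python scripts to look and compute and a tool call to move; the robot and the scene stay as the last step left them, time stands still between calls to the robot, and variables do not carry over. Pictures are saved under pics/ and viewed, about 8 in all and at most 12, crops included, and the job is handed in when it is done.

Besides the shell and the picture viewer there is one more tool, called by a JSON object that holds its "fn" and its "kwargs". play_rows: Moves the arm, as the interface text tells. Its arguments: {"type":"object","properties":{"moves":{"type":"array","items":{"type":"array"}}},"required":["moves"]}

```bash
mkdir -p pics
cat > h.py <<'E'
import numpy as np, cv2
from cell import robot, cams
from scipy.spatial.transform import Rotation as Ro
def cam(n):
    s=robot.get_state(); im,d=cams.read_camera(n); c=cams.get_calibration(n)
    f=192/np.tan(np.radians(c['fov_y'])/2)
    if n=='wrist':
        T=np.eye(4);T[:3,:3]=Ro.from_quat(s['tcp_rot']).as_matrix();T[:3,3]=s['position']
        M=T@np.array(c['hand_eye']);R=M[:3,:3];o=M[:3,3]
    else:
        R=np.array(c['R']).T;o=-R@np.array(c['t'])
    return im,d,(f,c['cx'],c['cy'],R,o)
def ray(k,u,v,z):
    f,cx,cy,R,o=k; r=R@np.array([(u-cx)/f,(v-cy)/f,1]); return o+r*(z-o[2])/r[2]
def cloud(d,k):
    f,cx,cy,R,o=k; v,u=np.mgrid[:d.shape[0],:d.shape[1]]
    P=np.stack([(u-cx)/f*d,(v-cy)/f*d,d],-1); P=P@R.T+o; P[d==0]=np.nan; return P
def px(k,X):
    f,cx,cy,R,o=k; p=R.T@(np.array(X)-o); return f*p[0]/p[2]+cx,f*p[1]/p[2]+cy
E
python3 - <<'E'
from h import *
a=[cam(n) for n in('scene','top')]
cv2.imwrite('pics/a.png',np.vstack([cv2.resize(x[0],(400,300)) for x in a]))
cv2.imwrite('pics/top.png',cv2.resize(a[1][0],(768,576)))
cv2.imwrite('pics/scene.png',cv2.resize(a[0][0],(768,576)))
for x in a: print(x[2])
np.savez('d.npz',s=cloud(a[0][1],a[0][2]),t=cloud(a[1][1],a[1][2]),si=a[0][0],ti=a[1][0])
print(robot.get_state())
E
```

```text
(np.float64(457.2024802234364), 256.7398692648443, 191.7750426970977, array([[ 0.71261171,  0.46782534, -0.52280398],
       [ 0.70123272, -0.4976881 ,  0.51046961],
       [-0.0213827 , -0.73037388, -0.6827128 ]]), array([ 1.17360514, -0.62185494,  0.93324368]))
(np.float64(347.4133227733653), 258.23460657913614, 191.46609188734845, array([[ 0.14180717, -0.96279366,  0.23004149],
       [-0.98986153, -0.13981115,  0.02503973],
       [ 0.00805427, -0.23126003, -0.97285864]]), array([ 0.36142551, -0.01198649,  0.96033652]))
{'time_s': 0.1, 'qpos': array([-1.30162582e+00,  3.00398138e-01,  1.52148587e+00,  1.63497019e-05,
        1.32070952e+00, -6.66015665e-02]), 'joint_velocities': array([ 0.00052931, -0.00095153, -0.0007053 ,  0.0017279 ,  0.00041366,
       -0.00038177]), 'joint_torque': array([ 1.34997339e-03, -5.32644582e+01, -3.53282332e+01,  7.09121092e-02,
        2.34559318e-02, -8.16697707e-05]), 'position': array([ 0.18121471, -0.51926214,  0.40416653]), 'tcp_rot': array([ 8.15320203e-01, -5.79010117e-01, -3.82823533e-04, -3.22406970e-04]), 'contact_force': array([ 0.27026735, -0.20945343, -0.13226068]), 'torque': array([-0.01640699, -0.00145736, -0.01130321]), 'finger_gap': 1.000886714316364}
```

View pics/top.png

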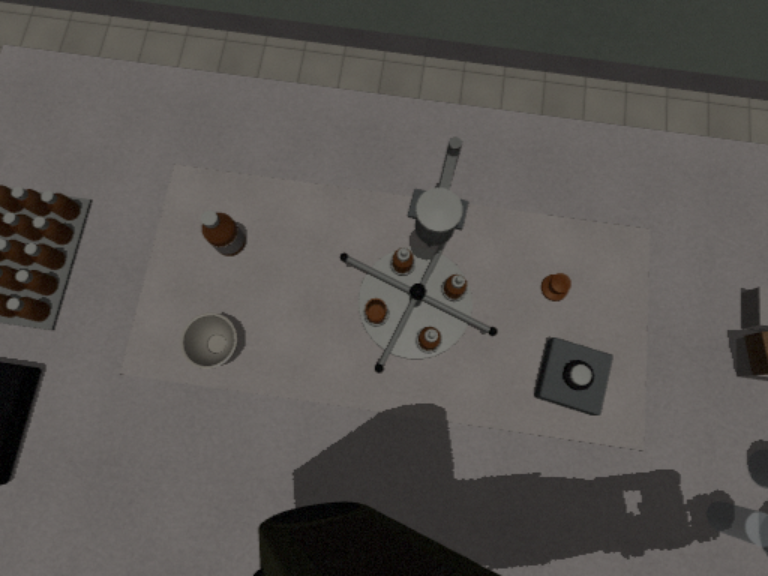

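View pics/scene.png

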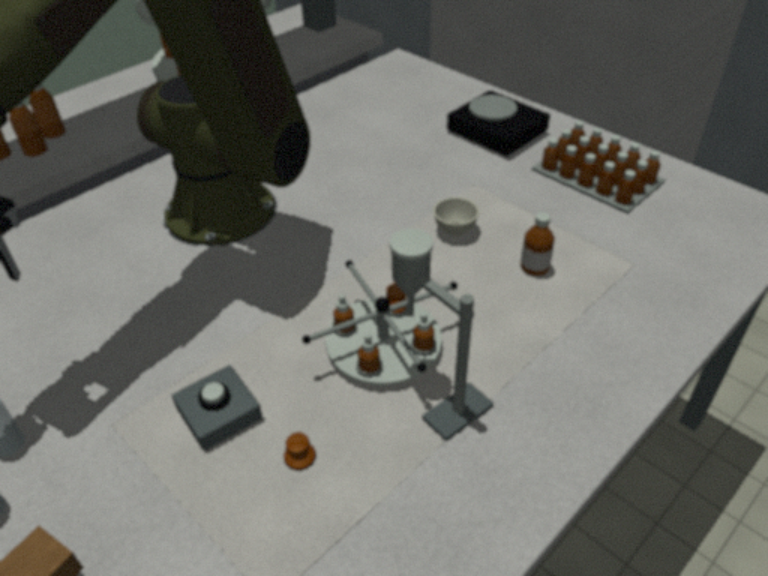

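The top picture shows the hub at (417,291), the spoke balls at (344,257), (493,331), (379,368) with one under the hopper, the jar at (376,311), the button at (580,376), the hopper at (439,210) and the post at (455,145). The scene view confirms the layout, with the button on the robot's right.

Run:
```python
from h import *
D=np.load('d.npz');T=D['t'];S=D['s'];ti=D['ti'].astype(int);_,_,k=cam('top');_,_,ks=cam('scene')
def R(u,v,z): return ray(k,u/1.5,v/1.5,z).round(4)
# refine black balls near guess
def blob(u,v,r,f):
    u,v=u/1.5,v/1.5; g=ti; vv,uu=np.mgrid[:384,:512]; m=f(g)&(np.hypot(uu-u,vv-v)<r); return np.array([uu[m].mean(),vv[m].mean()])*1.5,m.sum()
dark=lambda g:g.max(-1)<45
P={}
for n,u,v,z in(('hub',417,291,.113),('L',344,257,.09),('R',493,331,.09),('N',379,368,.09)):
    c,m=blob(u,v,9,dark); P[n]=R(*c,z); print(n,c,m,P[n],T[int(c[1]/1.5),int(c[0]/1.5)].round(3), 'scene px*1.5',np.array(px(ks,P[n]))*1.5)
amb=lambda g:(g[...,2]-g[...,0]>35)
c,m=blob(376,311,12,amb);print('jar',c,m,R(*c,.07))
wh=lambda g:g.min(-1)>140
c,m=blob(580,376,12,wh);print('button',c,m,[R(*c,z) for z in(.05,.06)],T[int(c[1]/1.5),int(c[0]/1.5)])
c,m=blob(439,210,16,lambda g:g.min(-1)>100);print('hopper',c,m,R(*c,.296))
# depth: points
def sel(C,lo,hi,cx,cy,r):
    q=C[(C[...,2]>lo)&(C[...,2]<hi)&(np.hypot(C[...,0]-cx,C[...,1]-cy)<r)];return len(q),q.mean(0).round(4),q.min(0).round(3),q.max(0).round(3)
h=P['hub']
for C in(T,S):
    print('post',sel(C,.255,.275,h[0]+.2,h[1],.12))
    print('hop',sel(C,.28,.31,h[0]+.05,h[1],.12))
    print('disc',sel(C,.018,.03,h[0],h[1],.11))
    b=R(580,376,.055);print('btn',sel(C,.045,.08,b[0],b[1],.025))
```

```text
hub [416.75943396 292.10377358] 106 [ 0.5605 -0.0399  0.113 ] [ 0.561 -0.037  0.12 ] scene px*1.5 [378.53999858 300.83964936]
L [344.1875 257.5   ] 24 [0.609  0.0922 0.09  ] [0.609 0.093 0.096] scene px*1.5 [449.73084297 285.64737356]
R [491.33333333 330.72222222] 27 [ 0.5178 -0.1738  0.09  ] [ 0.517 -0.171  0.097] scene px*1.5 [304.34335181 339.12420585]
N [378.17307692 367.32692308] 26 [0.43   0.0061 0.09  ] [0.432 0.007 0.097] scene px*1.5 [346.93531423 263.90243247]
jar [374.93902439 311.04878049] 123 [0.5267 0.0262 0.07  ]<stdin>:6: RuntimeWarning: Mean of empty slice.
  ret = ret.dtype.type(ret / rcount)
Traceback (most recent call last):
ValueError: cannot convert float NaN to integer
```

Run:
```python
from h import *
D=np.load('d.npz');T=D['t'];S=D['s'];ti=D['ti'].astype(int);_,_,k=cam('top')
def R(u,v,z): return ray(k,u/1.5,v/1.5,z).round(4)
print('button',R(580,375,.055),ti[250,386],T[250,386]); print('hopper',R(439,210,.296)); print('post',R(455,145,.265))
def sel(C,lo,hi,cx,cy,r):
    q=C[(C[...,2]>lo)&(C[...,2]<hi)&(np.hypot(C[...,0]-cx,C[...,1]-cy)<r)];return len(q),np.median(q,0).round(4),q.min(0).round(3),q.max(0).round(3)
h=(.5625,-.0405)
b=R(580,375,.055)
for C in(T,S):
  for n,a in dict(post=(.25,.28,h[0]+.2,h[1],.12),hop=(.285,.31,h[0]+.05,h[1],.12),disc=(.02,.03,*h,.11),btn=(.052,.08,b[0],b[1],.025)).items():
    try: print(n,sel(C,*a))
    except Exception as e: print(n,e)
# circle fits on mask contours: hopper rim points & disc rim by depth
for C,n in((T,'T'),(S,'S')):
  for nm,lo,hi,r,c in(('hop',.285,.31,.06,(.62,-.045)),('disc',.021,.031,.115,h),('btn',.052,.08,.03,b[:2])):
    q=C[(C[...,2]>lo)&(C[...,2]<hi)&(np.hypot(C[...,0]-c[0],C[...,1]-c[1])<r)][:,:2].astype(np.float32)
    if len(q)>5: print(n,nm,cv2.minEnclosingCircle(q))
```

```text
button [ 0.4693 -0.339   0.055 ] [109 115 113] [ 0.46799007 -0.33400737  0.06425499]
hopper [ 0.6354 -0.0491  0.296 ]
post [ 0.7526 -0.062   0.265 ]
post (82, array([ 0.7544, -0.0611,  0.2635]), array([ 0.748, -0.071,  0.251]), array([ 0.767, -0.052,  0.267]))
hop (736, array([ 0.637 , -0.0487,  0.2935]), array([ 0.607, -0.08 ,  0.285]), array([ 0.671, -0.018,  0.298]))
disc (2895, array([ 0.556 , -0.041 ,  0.0255]), array([ 0.46 , -0.146,  0.02 ]), array([0.668, 0.063, 0.03 ]))
btn (228, array([ 0.4696, -0.3368,  0.0605]), array([ 0.446, -0.362,  0.052]), array([ 0.493, -0.315,  0.065]))
post (285, array([ 0.6678, -0.0623,  0.2636]), array([ 0.648, -0.076,  0.25 ]), array([ 0.77 , -0.031,  0.28 ]))
hop (479, array([ 0.6436, -0.0506,  0.2938]), array([ 0.608, -0.079,  0.285]), array([ 0.672, -0.013,  0.299]))
disc (1941, array([ 0.5768, -0.0584,  0.0259]), array([ 0.462, -0.143,  0.02 ]), array([0.672, 0.068, 0.03 ]))
btn (195, array([ 0.475 , -0.338 ,  0.0607]), array([ 0.449, -0.36 ,  0.052]), array([ 0.493, -0.315,  0.066]))
T hop ((0.6388602256774902, -0.048924632370471954), 0.03250592574477196)
T disc ((0.5642510056495667, -0.04156644642353058), 0.10505516082048416)
T btn ((0.4699418544769287, -0.33787569403648376), 0.025396402925252914)
S hop ((0.6401786208152771, -0.045978475362062454), 0.03360193222761154)
S disc ((0.5647622346878052, -0.0376548208296299), 0.10745658725500107)
S btn ((0.4738406538963318, -0.3352462351322174), 0.025758320465683937)
```

{"fn": "play_rows", "kwargs": {"moves": [[[-5,-11,0],0,1],[[-10,-22,0],0,1],[[-15,-33,0],0,1],[[-21.3,-47.5,0],0,1],[[-21.3,-47.5,0],0,1],[[-21.3,-47.5,0],0,1],[[-21.3,-47.5,0],0,1],[[-21.3,-47.5,0],0,1],[[-21.3,-47.5,0],0,1],[[-21.3,-47.5,0],0,1],[[-21.3,-47.5,0],0,1],[[-21.3,-47.5,0],0,1],[[-21.3,-47.5,0],0,1],[[-21.3,-47.5,0],0,1],[[-21.3,-47.5,0],0,1],[[-21.3,-47.5,0],0,1]]}}

```text
time_s: 1.85
position: [0.559, -0.1624, 0.4047]
tcp_rot: [0.815, -0.579, -0.0, -0.0]
contact_force: [0.2, 0.4, 0.3]
finger_gap: 0.006
```

```bash
cat > look.py <<'E'
import sys
from h import *
w,d,k=cam('wrist'); t,_,kt=cam('top')
cv2.imwrite('pics/%s.png'%sys.argv[1],np.hstack([cv2.resize(w,(400,300)),cv2.resize(t[90:300,160:440],(400,300))]))
s=robot.get_state(); p=s['position']; X=Ro.from_quat(s['tcp_rot']).as_matrix()
print(s['time_s'],p.round(4),X.round(3).tolist(),s['contact_force'].round(1),s['finger_gap'])
for z in (.07,.09): print(px(k,[p[0],p[1],z]),px(kt,[p[0],p[1],z]))
E
python3 look.py b
```

```text
1.95 [ 0.5592 -0.1621  0.4047] [[0.329, -0.944, 0.0], [-0.944, -0.329, 0.0], [-0.0, -0.0, -1.0]] [-0.4 -0.3  0.4] 0.006390863273526448
(np.float64(257.22354203562475), np.float64(182.91339862456394)) (np.float64(323.0715276111395), np.float64(205.41037759424862))
(np.float64(257.2115327080846), np.float64(187.4405813115378)) (np.float64(324.5544399633628), np.float64(203.90716766891768))
```

View pics/b.png

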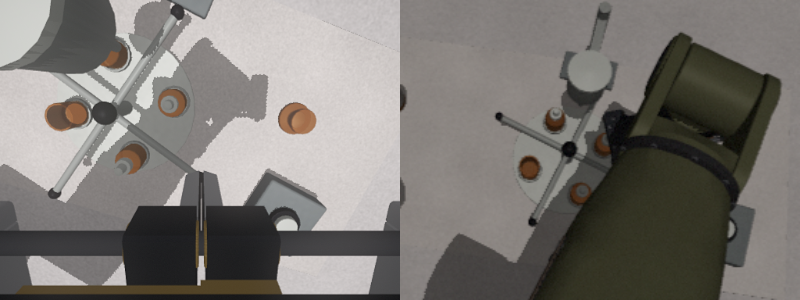

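Wrist view: hub at (105,113), jar at (68,115), left of it a spoke ball at (54,194), far ball at (177,12); the fingertip at (202,175) lines up near the right-hand spoke's end. Quick check against the wrist view.

Run:
```python
from h import *
w,d,k=cam('wrist')
for n,u,v,z in(('hub',105,113,.113),('N',54,194,.09),('far',177,12,.09),('spokeRend',190,170,.09),('button',287,222,.06)): print(n,ray(k,u*1.28,v*1.28,z).round(4))
print('Rball',np.array(px(k,(.5178,-.1738,.09)))/1.28,'tip',np.array(px(k,(.5592,-.1621,.206)))/1.28)
```

```text
hub [ 0.5662 -0.041   0.113 ]
N [0.428  0.0086 0.09  ]
far [ 0.6994 -0.0843  0.09  ]
spokeRend [ 0.5236 -0.1586  0.09  ]
button [ 0.4804 -0.3335  0.06  ]
Rball [199.24858638 177.24145797] tip [201.13096167 181.24662074]
```

{"fn": "play_rows", "kwargs": {"moves": [[[0,0,4.5],0,1],[[0,0,9],0,1],[[0,0,13.7],0,1],[[0,0,13.7],0,1],[[0,0,13.7],0,1],[[0,0,13.7],0,1],[[0,0,13.7],0,1]]}}

```text
time_s: 2.7
position: [0.5597, -0.1621, 0.2702]
tcp_rot: [0.815, -0.579, 0.002, -0.001]
contact_force: [-0.5, 0.1, -0.2]
finger_gap: 0.003
```

```bash
cat > arc.py <<'E'
import sys
from h import *
a0,a1,st,r=map(float,sys.argv[1:]); s=robot.get_state(); p=s['position']; X=Ro.from_quat(s['tcp_rot']).as_matrix()
print(s['time_s'],p,s['contact_force'].round(1),'ang',np.degrees(np.arctan2(p[1]+.040,p[0]-.564))%360)
a=np.radians(np.linspace(a0,a1,int(st)))
q=np.c_[.564+r*np.cos(a),-.040+r*np.sin(a),0*a+.267]
print(((q-p)@X*100).round(1).tolist())
E
python3 arc.py 264 195 19 .12
```

```text
2.7 [ 0.55971563 -0.16206111  0.27018459] [-0.5  0.1 -0.2] ang 267.9897337106976
[[-0.5, 0.7, 0.3], [-0.9, 1.4, 0.3], [-1.3, 2.1, 0.3], [-1.8, 2.8, 0.3], [-2.3, 3.4, 0.3], [-2.8, 4.0, 0.3], [-3.4, 4.5, 0.3], [-4.0, 5.0, 0.3], [-4.7, 5.5, 0.3], [-5.3, 5.9, 0.3], [-6.0, 6.3, 0.3], [-6.8, 6.7, 0.3], [-7.5, 6.9, 0.3], [-8.3, 7.2, 0.3], [-9.1, 7.4, 0.3], [-9.9, 7.5, 0.3], [-10.7, 7.6, 0.3], [-11.5, 7.6, 0.3], [-12.3, 7.5, 0.3]]
```

{"fn": "play_rows", "kwargs": {"moves": [[[-0.5,0.7,0.3],0,1],[[-0.9,1.4,0.3],0,1],[[-1.3,2.1,0.3],0,1],[[-1.8,2.8,0.3],0,1],[[-2.3,3.4,0.3],0,1],[[-2.8,4.0,0.3],0,1],[[-3.4,4.5,0.3],0,1],[[-4.0,5.0,0.3],0,1],[[-4.7,5.5,0.3],0,1],[[-5.3,5.9,0.3],0,1],[[-6.0,6.3,0.3],0,1],[[-6.8,6.7,0.3],0,1],[[-7.5,6.9,0.3],0,1],[[-8.3,7.2,0.3],0,1],[[-9.1,7.4,0.3],0,1],[[-9.9,7.5,0.3],0,1],[[-10.7,7.6,0.3],0,1],[[-11.5,7.6,0.3],0,1],[[-12.3,7.5,0.3],0,1]]}}

```text
time_s: 4.6
position: [0.4482, -0.07, 0.2667]
tcp_rot: [0.815, -0.579, 0.002, -0.001]
contact_force: [1.2, -0.8, 0.3]
finger_gap: 0.005
```

```bash
python3 arc.py 192 143 14 .12; python3 look.py c
```

```text
4.6 [ 0.44822052 -0.06995534  0.26668734] [ 1.2 -0.8  0.3] ang 194.50590557978524
[[-0.5, -0.0, -0.0], [-1.3, -0.1, -0.0], [-2.1, -0.3, -0.0], [-2.8, -0.5, -0.0], [-3.6, -0.8, -0.0], [-4.3, -1.1, -0.0], [-5.0, -1.5, -0.0], [-5.7, -1.9, -0.0], [-6.3, -2.4, -0.0], [-6.9, -2.9, -0.0], [-7.5, -3.4, -0.0], [-8.0, -4.0, -0.0], [-8.5, -4.6, -0.0], [-9.0, -5.2, -0.0]]
4.7 [ 0.4482 -0.0697  0.2666] [[0.33, -0.944, 0.003], [-0.944, -0.33, -0.001], [0.002, -0.003, -1.0]] [ 0.  -0.1  0.3] 0.006467390649229923
(np.float64(256.3006052932341), np.float64(233.83569726487352)) (np.float64(282.67913036544184), np.float64(242.6739615537534))
(np.float64(256.2554048815856), np.float64(247.49105860241605)) (np.float64(283.2935114824979), np.float64(241.968378229549))
```

View pics/c.png

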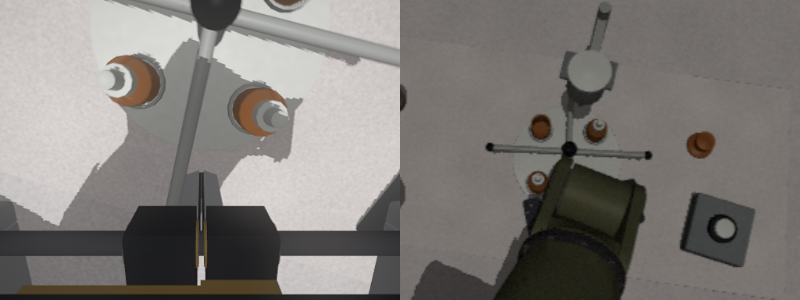

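The disc is turning well: the jar is now at (540,127) in the right crop, spoke balls at (489,147) and (648,155), bottles upright. Continue.

{"fn": "play_rows", "kwargs": {"moves": [[[-0.5,0,0],0,1],[[-1.3,-0.1,0],0,1],[[-2.1,-0.3,0],0,1],[[-2.8,-0.5,0],0,1],[[-3.6,-0.8,0],0,1],[[-4.3,-1.1,0],0,1],[[-5.0,-1.5,0],0,1],[[-5.7,-1.9,0],0,1],[[-6.3,-2.4,0],0,1],[[-6.9,-2.9,0],0,1],[[-7.5,-3.4,0],0,1],[[-8.0,-4.0,0],0,1],[[-8.5,-4.6,0],0,1],[[-9.0,-5.2,0],0,1],[[-9.0,-5.2,0],0,1]]}}

```text
time_s: 6.2
position: [0.468, 0.0332, 0.2666]
tcp_rot: [0.816, -0.579, 0.001, -0.001]
contact_force: [0.3, -0.7, -0.3]
finger_gap: 0.006
```

```bash
python3 arc.py 141 137 3 .12; python3 look.py d
python3 - <<'E'
from h import *
for n in('top','scene'):
    im,d,k=cam(n); cv2.imwrite('pics/f_%s.png'%n,im)
    # expected ball pixels if jar is exactly under spout
    for a in(39,-51,129): print(n,a,np.array(px(k,(.564+.142*np.cos(np.radians(a)),-.04+.142*np.sin(np.radians(a)),.09))).round(1))
    m=(im.max(-1)<45).astype(np.uint8); nn,_,st,c=cv2.connectedComponentsWithStats(m)
    for i in range(1,nn):
        w=ray(k,*c[i],.09)
        rr=np.hypot(w[0]-.564,w[1]+.04)
        if 8<st[i,4]<80 and .12<rr<.16: print('  ball',c[i].round(1),st[i,4],w.round(4),rr.round(3),np.degrees(np.arctan2(w[1]+.04,w[0]-.564)).round(1))
E
```

```text
6.2 [0.46803153 0.03316877 0.26657199] [ 0.3 -0.7 -0.3] ang 142.67719646704646
[[-0.1, -0.3, -0.0], [-0.3, -0.7, -0.0], [-0.5, -1.1, -0.0]]
6.3 [0.4676 0.0326 0.2665] [[0.33, -0.944, 0.003], [-0.944, -0.33, -0.0], [0.001, -0.002, -1.0]] [-0.3  0.7  0.2] 0.005820377406133848
(np.float64(257.5584308486317), np.float64(234.8002201577927)) (np.float64(244.11821262791514), np.float64(229.41751274325603))
(np.float64(257.63073070675074), np.float64(248.5659978014603)) (np.float64(243.86748322555326), np.float64(228.4219078158448))
top 39 [249.4 150.5]
top -51 [323.6 168.4]
top 129 [229.5 223.5]
  ball [245.7 152.4] 19 [0.6675 0.0583 0.09  ] 0.143 43.5
  ball [321.4 164.7] 18 [ 0.6627 -0.1437  0.09  ] 0.143 -46.4
  ball [311.4 240.7] 25 [ 0.4614 -0.1387  0.09  ] 0.142 -136.1
scene 39 [308.3 210.5]
scene -51 [247.5 249.7]
scene 129 [258.6 172.1]
  ball [253.9 249.4] 15 [ 0.6639 -0.1391  0.09  ] 0.141 -44.8
```

View pics/d.png

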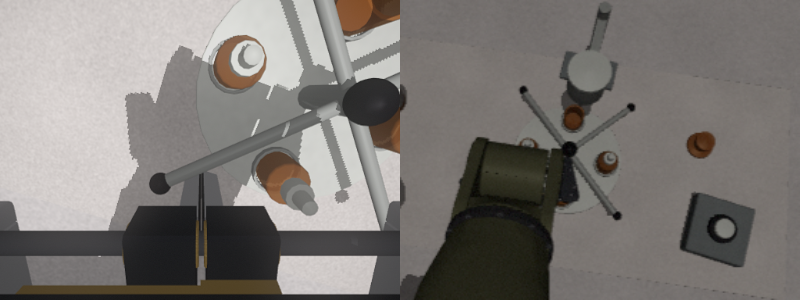

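Jar is nearly under the spout at (573,118); spokes read about 43.7°, so about 5° more is needed.

{"fn": "play_rows", "kwargs": {"moves": [[[-0.1,-0.3,0],0,1],[[-0.2,-0.5,0],0,1],[[-0.3,-0.7,0],0,1],[[-0.4,-0.95,0],0,1],[[-0.4,-0.95,0],0,1],[[-0.4,-0.95,0],0,1],[[-0.4,-0.95,0],0,1],[[-0.4,-0.95,0],0,1]]}}

```text
time_s: 7.2
position: [0.4752, 0.0392, 0.2666]
tcp_rot: [0.815, -0.579, 0.001, -0.001]
contact_force: [0.3, -0.4, 0.0]
finger_gap: 0.006
```

```bash
cat > chk.py <<'E'
from h import *
s=robot.get_state();p=s['position'];print(s['time_s'],p.round(4),'ang',np.degrees(np.arctan2(p[1]+.040,p[0]-.564))%360)
for n in('top','scene'):
    im,d,k=cam(n); cv2.imwrite('pics/g_%s.png'%n,im)
    m=(im.max(-1)<45).astype(np.uint8); nn,_,st,c=cv2.connectedComponentsWithStats(m)
    for i in range(1,nn):
        w=ray(k,*c[i],.09); rr=np.hypot(w[0]-.564,w[1]+.04)
        if 8<st[i,4]<80 and .12<rr<.16: print(n,'ball',st[i,4],w.round(4),rr.round(3),np.degrees(np.arctan2(w[1]+.04,w[0]-.564)).round(1))
E
python3 chk.py
```

```text
7.2 [0.4752 0.0392 0.2666] ang 138.27337522622378
top ball 18 [0.6734 0.0508 0.09  ] 0.142 39.7
top ball 18 [ 0.655  -0.1502  0.09  ] 0.143 -50.4
top ball 24 [ 0.4547 -0.1311  0.09  ] 0.142 -140.2
scene ball 9 [0.4741 0.0733 0.09  ] 0.145 128.4
scene ball 12 [ 0.6565 -0.1466  0.09  ] 0.141 -49.1
```

{"fn": "play_rows", "kwargs": {"moves": [[[-0.5,1.1,0],0,1],[[-1,2.3,0],0,1],[[-1,2.3,0],0,1],[[-1,2.3,0],0,1],[[-1,2.3,-5],0,1],[[-1,2.3,-10],0,1],[[-1,2.3,-14],0,1],[[-1,2.3,-14],0,1],[[-1,2.3,-14],0,1],[[-1,2.3,-14],0,1]]}}

```text
time_s: 8.3
position: [0.4499, 0.0411, 0.4052]
tcp_rot: [0.815, -0.579, 0.001, -0.0]
contact_force: [-0.5, 0.3, -0.6]
finger_gap: 0.007
```

```bash
python3 chk.py
python3 - <<'E'
from h import *
a,b=[cv2.imread('pics/g_%s.png'%n) for n in('top','scene')]
cv2.imwrite('pics/e.png',np.hstack([cv2.resize(a[90:300,160:440],(400,300)),cv2.resize(b[130:310,160:400],(400,300))]))
s=robot.get_state();X=Ro.from_quat(s['tcp_rot']).as_matrix();p=s['position']
print('to button',((np.array([.471,-.337,p[2]])-p)@X*100).round(2),p)
E
```

```text
8.3 [0.4499 0.0411 0.4052] ang 144.606291058811
top ball 18 [0.6734 0.0508 0.09  ] 0.142 39.7
top ball 18 [ 0.655  -0.1502  0.09  ] 0.143 -50.4
top ball 24 [ 0.4547 -0.1311  0.09  ] 0.142 -140.2
scene ball 12 [ 0.6565 -0.1466  0.09  ] 0.141 -49.1
to button [3.639e+01 1.047e+01 2.000e-02] [0.44988494 0.04108387 0.40522752]
```

View pics/e.png

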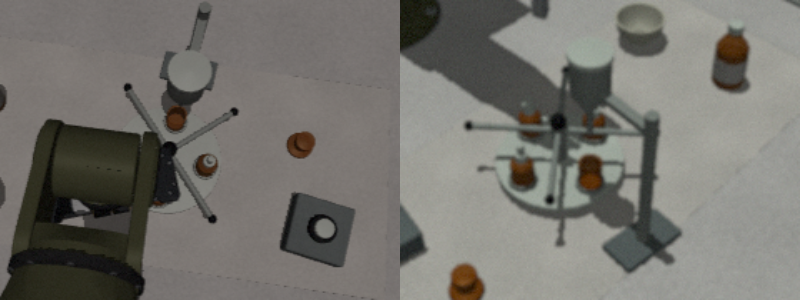

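Left crop: jar at (176,119), just below the hopper at (190,70), spokes unchanged after retreat. Right crop: jar (592,172) straight below hopper (590,70), everything upright. Now to the button.

{"fn": "play_rows", "kwargs": {"moves": [[[5,1.4,0],0,1],[[10,2.8,0],0,1],[[15,4.3,0],0,1],[[20,5.7,0],0,1],[[25,7.2,0],0,1],[[30,8.6,0],0,1],[[36.4,10.5,0],0,1],[[36.4,10.5,0],0,1],[[36.4,10.5,4],0,1],[[36.4,10.5,8],0,1],[[36.4,10.5,12],0,1],[[36.4,10.5,12],0,1],[[36.4,10.5,12],0,1],[[36.4,10.5,12],0,1]]}}

```text
time_s: 9.8
position: [0.4712, -0.3375, 0.2876]
tcp_rot: [0.815, -0.579, 0.002, 0.0]
contact_force: [-0.4, -0.4, 1.0]
finger_gap: 0.009
```

Run:
```python
from h import *
w,d,kw=cam('wrist'); im,ds,k=cam('scene'); t,dt,kt=cam('top'); s=robot.get_state(); print(s['position'],s['contact_force'].round(1))
for q in((.638,-.0488,.076),):
    for K,i in((k,im),(kt,t)):
        u=px(K,q); print(u); cv2.circle(i,(int(u[0]),int(u[1])),2,(0,255,0),-1)
C=cloud(dt,kt);b=(.471,-.337)
for C in(cloud(dt,kt),cloud(ds,k)):
    q=C[(C[...,2]>.059)&(C[...,2]<.075)&(np.hypot(C[...,0]-b[0],C[...,1]-b[1])<.03)]; print(len(q),np.median(q,0) if len(q) else '')
cv2.imwrite('pics/f.png',np.hstack([cv2.resize(w,(300,300)),cv2.resize(t[140:215,230:330],(240,300)),cv2.resize(im[180:255,240:320],(250,300))]))
```

```text
[ 0.47100105 -0.33733253  0.28716927] [-1.1 -0.3  0.2]
(np.float64(271.9418084325348), np.float64(227.44794139041443))
(np.float64(284.0309467435321), np.float64(170.15331432795375))
0 
121 [ 0.47293    -0.33636843  0.06154764]
```

View pics/f.png

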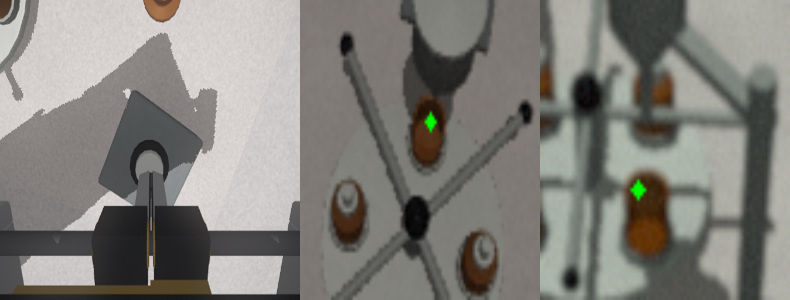

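Fingertips sit over the button (150,165 in the wrist panel); the jar mouth lies at the expected spout position in both other panels within about 2 px.

{"fn": "play_rows", "kwargs": {"moves": [[[0,0,1],0,1],[[0,0,2],0,1],[[0,0,2.5],0,1],[[0,0,2.8],0,1],[[0,0,2.8],0,1],[[0,0,2.8],0,1],[[0,0,2.8],0,1]]}}

```text
time_s: 10.65
position: [0.4711, -0.3374, 0.2595]
tcp_rot: [0.815, -0.579, 0.002, 0.0]
contact_force: [-1.2, 0.9, 1.8]
finger_gap: 0.003
```

{"fn": "play_rows", "kwargs": {"moves": [[[0,0,0.2],0,1],[[0,0,0.4],0,1],[[0,0,0.6],0,1],[[0,0,0.6],0,1],[[0,0,0.6],0,1]]}}

```text
time_s: 11.15
position: [0.4712, -0.3375, 0.2551]
tcp_rot: [0.815, -0.579, 0.003, 0.0]
contact_force: [-6.9, 5.3, 19.8]
finger_gap: 0.004
```

{"fn": "play_rows", "kwargs": {"moves": [[[0,0,0.2],0,1],[[0,0,0.3],0,1],[[0,0,0.3],0,1]]}}

```text
time_s: 11.45
position: [0.4713, -0.3374, 0.2548]
tcp_rot: [0.815, -0.579, 0.003, 0.0]
contact_force: [-13.1, 10.8, 33.4]
finger_gap: 0.006
```

Run:
```python
from h import *
im,d,k=cam('scene');C=cloud(d,k)
q=C[(C[...,2]>.045)&(C[...,2]<.075)&(np.hypot(C[...,0]-.473,C[...,1]+.336)<.016)];print(np.median(q,0))
print(robot.get_state()['position'],robot.get_state()['contact_force'])
cv2.imwrite('pics/p.png',cv2.resize(im[220:320,90:200],(660,600)))
```

```text
[ 0.47978507 -0.3388976   0.05674198]
[ 0.47127968 -0.33743894  0.25477636] [-12.97590413  10.41388493  34.81872587]
```

View pics/p.png

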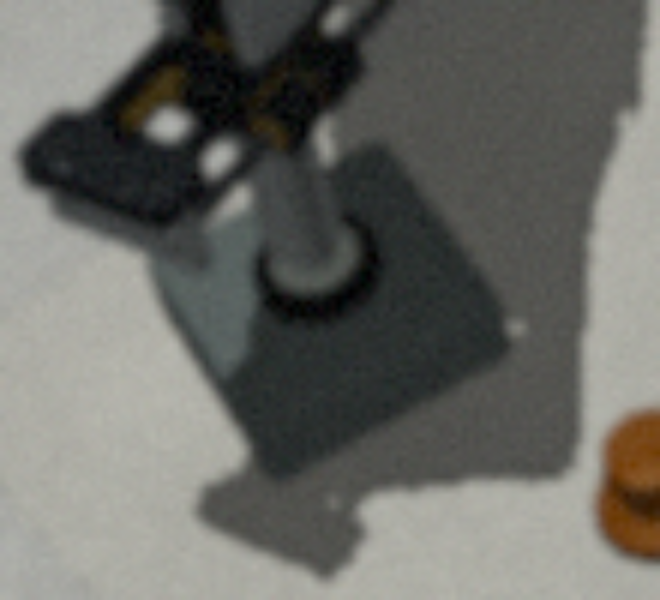

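The fingertips stand on the white button face (310,265), which is bottomed: 35 N with no further motion. The top read 61.5 mm before the press and 56.7 mm now. Release and lift away.

{"fn": "play_rows", "kwargs": {"moves": [[[0,0,-1],0,1],[[0,0,-4],0,1],[[0,0,-8],0,1],[[0,0,-12],0,1],[[0,0,-15],0,1],[[0,0,-15],0,1],[[0,0,-15],0,1],[[0,0,-15],0,1],[[0,0,-15],0,1],[[0,0,-15],0,1]]}}

```text
time_s: 12.5
position: [0.4706, -0.3369, 0.4038]
tcp_rot: [0.815, -0.579, 0.002, 0.0]
contact_force: [-0.4, -0.2, 0.6]
finger_gap: 0.006
```

```bash
python3 chk.py
python3 - <<'E'
from h import *
im,d,k=cam('scene');C=cloud(d,k)
q=C[(C[...,2]>.045)&(C[...,2]<.075)&(np.hypot(C[...,0]-.473,C[...,1]+.336)<.014)];print(np.median(q,0),robot.get_state()['contact_force'])
cv2.imwrite('pics/z.png',cv2.resize(im,(768,576)))
E
```

```text
12.5 [ 0.4706 -0.3369  0.4038] ang 252.54613673334106
top ball 18 [0.6734 0.0508 0.09  ] 0.142 39.7
top ball 19 [ 0.655  -0.1499  0.09  ] 0.143 -50.4
top ball 22 [0.4733 0.0684 0.09  ] 0.141 129.9
top ball 24 [ 0.4547 -0.1311  0.09  ] 0.142 -140.2
scene ball 12 [ 0.6565 -0.1466  0.09  ] 0.141 -49.1
[ 0.4741492  -0.33664196  0.06208048] [ 0.10910913 -0.2987476   0.66417767]
```

View pics/z.png

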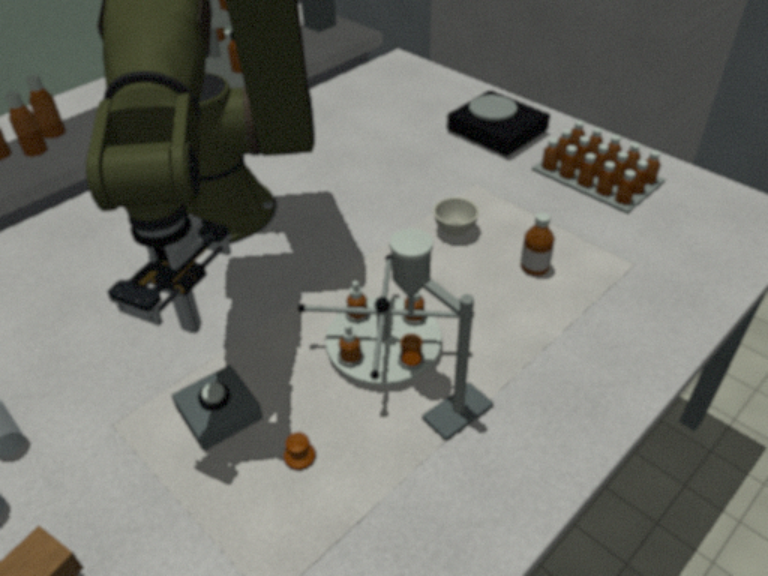

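The jar (412,350) is below the hopper (411,255), the button (214,393) is up again, the bottles are upright, and the mortar, stock bottle and stopper are where they were.

```bash
python3 -c "
from cell import robot
print(robot.hand_in())"
```

```text
the job is handed in; nothing more can be done
None
```

The jar stands under the spout, and the start button was pressed to its stop and let go. I handed the job in at about 12.7 s of the 64 s allowed; no verdict is reported.

I pushed one spoke with the closed fingertips and turned the carousel about 121° clockwise. Then I backed off, pressed the button once and lifted clear.

**Last checks**
- **Jar:** it is about 1° short of the spout's direction in the top view and about 2° in the scene view. That is roughly 2 mm, plus up to 1.5 mm of play in the cup, against the 8 mm allowed.
- **Carousel:** the spoke angles were the same after the retreat and after the press, so it is at rest.
- **Button:** the push built up to 35 N with no further travel. Its top measured 61.5 mm before the press, 56.7 mm held down and 62.1 mm after release. The depth readings alone show only about 5 mm of the 6 mm travel, so the force is my main evidence that it went all the way down.
- **Everything else:** bottles looked upright, and the mortar, stock bottle and stopper looked unmoved in the last picture. I did not measure their positions. Force on the arm reads near zero.

**Disagreement:** the top and scene cameras differed by 1–4 mm on positions, a little more than the stated 2 mm calibration. This was within tolerance.

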